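# Settle the upper floor of a model hall on its three ball seats

### The job

Pick up the upper floor of the model hall by its roof lantern and set it on the ground floor so that its three ball feet settle fully home in the cone, groove and flat seats of the seat plate, then let go. The plate is not exactly centred, so find the seats by feel, gently: never push the upper floor against the plate with more than about 1 kg. Leave the other things on the table where they are.

Things in the scene. Friction and masses are not known exactly. Their poses are not given: they have to be found in the camera images.
- house: Fixed ground floor of the model hall, brick box 224 x 170 mm. Origin at the centre of its underside on the table, x along its length, z up. A bare metal seat plate, 200 x 150 x 12 mm, lies on top; its upper face is level, 74 mm above this origin. Clamped firm, but by hand: its centre is up to 18 mm in x and 14 mm in y off the house's axis and it is turned up to 0.04 rad; no pose tells this offset
- plate_mid (a point): Point on the house's axis at the height of the seat plate's upper face; the plate's true centre is off it by the unmeasured offset above. Three seats are sunk in the plate. Cone: at plate x -50, y 0 mm, mouth 16 mm across, sides 35 deg from vertical. A foot that is home stands 5.5 mm lower than on the plate's face
- house_end (a point): Point on the same level at house x +50, y 0 mm, the end of the other two seats. V groove along x: at plate x +50, y +30 mm, mouth 16 mm wide, 34 mm long, sides 35 deg from vertical. Flat pocket: at plate x +50, y -30 mm, 34 x 34 mm, 5.5 mm deep
- storey: Loose upper floor of the model hall, wood on a steel bottom slab, 160 x 116 mm over the eaves, 0.42 to 0.6 kg. Origin in the plane of the undersides of its three ball feet, under the centre of the building; x along its length, z up. It starts standing upright on its feet. Slab 16 to 20 mm, roof top 80 mm above the origin. Small chimney (14 mm wide, top at 106 mm) at x -66, the cone-foot end
- lantern (a point): Middle of the roof lantern, 98 mm above the storey's origin: a straight-sided block on the roof, 80 mm long along storey x, 26 mm wide in y, standing 36 mm above the roof (80 to 116 mm above the origin, thin capping to 118). The place to hold the storey and to press it down
- foot_cone (a point): Centre of the steel ball foot (16 mm diameter) that belongs in the cone, at storey x -50, y 0, z 8 mm. Tipped so that it alone touches, it yields about 0.3 mm per newton when pressed on the plate
- foot_groove (a point): Centre of the steel ball foot (16 mm) that belongs in the groove, at storey x +50, y +30, z 8 mm
- foot_flat (a point): Centre of the steel ball foot (16 mm) that belongs in the flat pocket, at storey x +50, y -30, z 8 mm
- figure: Bystander: miniature figure with a top hat on a round 25 mm base, 41 mm tall, origin under its base
- barrel: Bystander: model barrel 28 mm across, 30 mm tall, origin under it
- paint: Bystander: paint jar 32 mm across, 55 mm tall, origin under it
- cards: Bystander: box of cards 64 x 90 x 20 mm, origin under its centre
- glue: Bystander: glue bottle 34 mm across, 85 mm tall, origin under it
- cart: Bystander: model cart 50 x 28 x 40 mm, origin under its centre
- shed: Bystander: model shed 78 x 58 x 50 mm, origin under its centre
Things that resemble listed ones, but are neither listed nor needed, are in the scene too. What is shaped like the storey but purple is not meant.

How it is judged (in metres and radians):
On the way:
1. the upper floor is lifted clear of the table (height (world z) of storey above 0.03 m), for 0.2 s.
At the end, for the whole second after the job is handed in: The upper floor stands at rest, within 35 mm of the ground floor's centre in plan, on the ground floor's seat plate with all three ball feet fully home: each ball centre is 74 to 78.5 mm above the underside of the ground floor (76.5 mm when exactly home, 82 mm when merely standing on the plate) (horizontal distance between storey and house below 0.035 m and z of foot_cone in the frame of house between 0.074 and 0.0785 m and z of foot_groove in the frame of house between 0.074 and 0.0785 m and z of foot_flat in the frame of house between 0.074 and 0.0785 m and linear speed of storey below 0.01 m/s); the robot touches nothing.
It fails at once if upper floor and ground floor (with its seat plate) are pressed together with more than 35 N, added over all touching spots (contact force between storey and house above 35 N).
It fails at once if a bystander is shifted by more than 20 mm (distance of any of figure, barrel, paint, cards, glue, cart, shed from where it was at the start of the episode above 0.02 m).
It also fails if it takes over 72 s, if anything falls off the work surface, if the arm or the gripper's body presses on something with over 40 N, if the wrist force passes 120 N, or if a joint passes its speed limit or range.

### The arm

A 6-joint arm with a two-finger parallel gripper is mounted at the origin on the work surface. World frame = base frame: x ahead of the robot, y to its left, z up, the work surface at z = 0. Lengths are in m, angles in degrees, forces in N, time in s.
With the tool pointing down it reaches from about 0.425 to 0.925 m from the base axis. Payload 12.5 kg.
Tool frame: the origin (TCP) lies on the centre line of the jaws, within the pads' length; the fingertips stand 19 mm ahead of it and the grasp point (between the pads) is the TCP; z points along the fingers, x is the direction in which the jaws open and shut, and the axes are right-handed (so a half turn about z gives the same grasp; the last joint's range is limited). The gripper opens to 85 mm and grips with 20 to 120 N. Pads are 22 mm wide; open, the fingers measure 114 mm over their backs; the gripper's body (76 mm by 85 mm) begins 54 mm behind the grasp point. The pads swing forward as they close: fully open they stand 13 mm farther back than shut.
Start: joints at [-72.284, 28.126, 89.318, -0, 62.55, -6.05], TCP at [0.252, -0.572, 0.25] pointing down, gripper open.
Joint ranges: [-177.58, 177.58], [-47.91, 125.51], [2.72, 160], [-65.01, 245.01], [3.68, 167.84], [-153.87, 153.87]. Speed limits (degrees/s): [127.2, 127.2, 159.86, 180, 180, 180].

### API

Orientations are given as a 3x3 rotation matrix whose columns are the frame's x, y, z axes.
In Python, from plant import r gives the robot as it stands. The module is installed in compiled form; this text tells all that it offers.
- The arm moves only by the shell command python3 -m jog 'ROWS' [FORCE]. ROWS is JSON, a list of rows, each an object of numbers: "dx", "dy", "dz": the shift along the tool's x, y, z in cm; "wx", "wy", "wz": the turn, a rotation vector about the tool's x, y, z in rad; "hand": the closure, from 0 (fully open) to 1 (shut). A call has 1 to 8 rows; each row shifts and turns the commanded pose from where the row before left it, along the tool's axes as they then stand; what a row does not reach is not made up. A row lasts 1/10 s, in which the tool goes at most 50 mm and 8.59 degrees, less where a joint would pass 70% of its speed; a pose out of reach is approached as far as the arm can. A call is refused whole if a number of a shift passes 5 or a number of a turn 0.15, either way. A call with a gripper value outside its range is refused whole. The fingers move at their own pace and stop on an object; FORCE is the grip in N (left out, the last holds). Time passes only in rows, so rows that do not move let the fingers close. It gives the time, the measured TCP pose, the force and the opening at its end, in the units of the state.
- r.sense(): the state, without advancing time (a new reading comes with each control period).
- r.capture(name): name is "scene" or "side" or "wrist"; returns (picture, depth): 400x640x3 uint8, red, green, blue; 400x640 float32, m along the optical axis (not along the pixel's ray), 0 where there is no reading.
- r.camera_params(name): a dict with "fx", "fy", "cx", "cy" (pixels), "R" (3x3) and "t" (3): a world point X has camera coordinates R X + t. Camera axes: x right, y down, z forward; pixel columns grow to the right and rows downward; lengths in m; the calibration is good to about 2 mm. A picture is of the moment at which its call begins: read the wrist's pose just before it. camera_params takes no time and is no camera call; for the wrist camera it gives the pose at the moment of the call.
- r.hand_in(): hands the job in, once; it reports no verdict.
The state is a dict: "t": time; "joints": joint angles; "dq": joint speeds; "effort": joint torques, N m; "position": TCP position; "tcp_rot": TCP orientation; "wrist_force": force on the tool from outside, world axes, zero at the start; "wrist_torque": the same for the moment, N m; "finger_gap": finger opening in m.
Only numpy, scipy, OpenCV 4.12 (cv2) and the standard library are available. Lean on these libraries where they do the work, as an engineer would, in place of code of your own. Each camera call takes 0.05 s, during which the arm holds its last target.

## Working session

There is one attempt and no reset: what is moved stays moved. The work goes in short steps, Python scripts to look and compute and a shell command to move; the robot and the scene stay as the last step left them, time stands still between calls to the robot, and variables do not carry over. Pictures are saved under pics/ and viewed, and the job is handed in when it is done.

```bash
mkdir -p pics; python3 - <<'E'
from plant import r
import cv2,numpy as np
for n in ("scene","side","wrist"):
    p,d=r.capture(n); cv2.imwrite(f"pics/a_{n}.png",p[:,:,::-1]); np.savez(f"a_{n}.npz",p=p,d=d,**r.camera_params(n))
    c=r.camera_params(n);print(n,c['fx'],-np.array(c['R']).T@np.array(c['t']), (d>0).mean())
s=r.sense();print(s)
E
```

```text
scene 408.0530565265811 [ 1.21927158 -0.67625068  0.91203708] 0.9960546875
side 475.3089667475358 [-0.33021382  0.82499825  0.83985998] 0.98834765625
wrist 350.92499739188503 [ 0.32314553 -0.54015492  0.37281626] 0.99598046875
{'t': 0.15, 'joints': array([-7.22852876e+01,  2.81549651e+01,  8.93421356e+01, -1.36640006e-03,
        6.25497401e+01, -6.05216523e+00]), 'dq': array([-0.04479514, -0.06032897, -0.08422117,  0.08890645, -0.03400008,
       -0.07535236]), 'effort': array([ 2.91764991e-03, -6.18707657e+01, -2.61692548e+01, -4.11673136e-05,
        3.22648157e-03, -7.76487695e-06]), 'position': array([ 0.2518379 , -0.57185135,  0.24987533]), 'tcp_rot': array([[ 4.03026255e-01, -9.15188377e-01, -2.68914946e-04],
       [-9.15188054e-01, -4.03026339e-01,  7.72323380e-04],
       [-8.15201187e-04, -6.51588538e-05, -9.99999666e-01]]), 'wrist_force': array([ 0.99199661,  0.7872978 , -1.03147369]), 'wrist_torque': array([-0.01252081, -0.05140408, -0.01056553]), 'finger_gap': 0.08535056659883612}
```

View pics/a_scene.png

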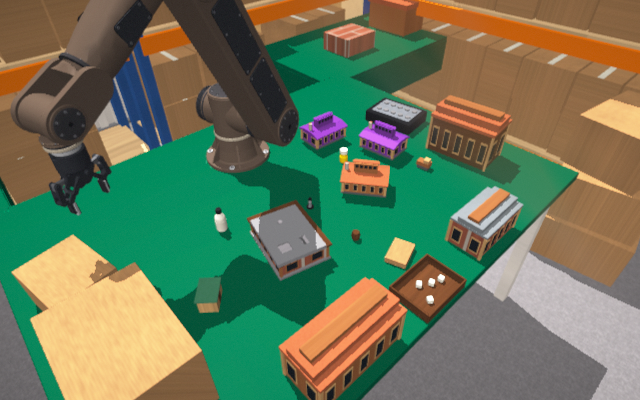

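View pics/a_side.png

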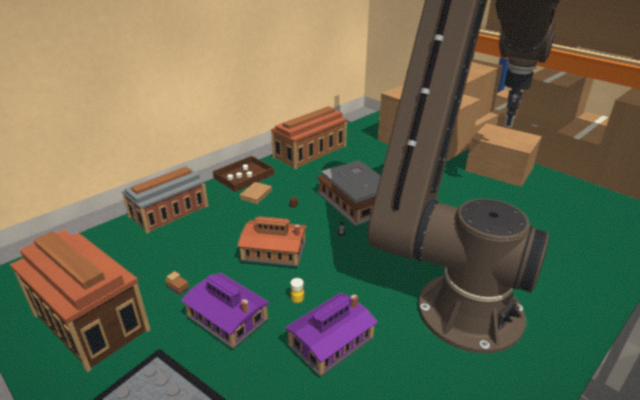

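View pics/a_wrist.png

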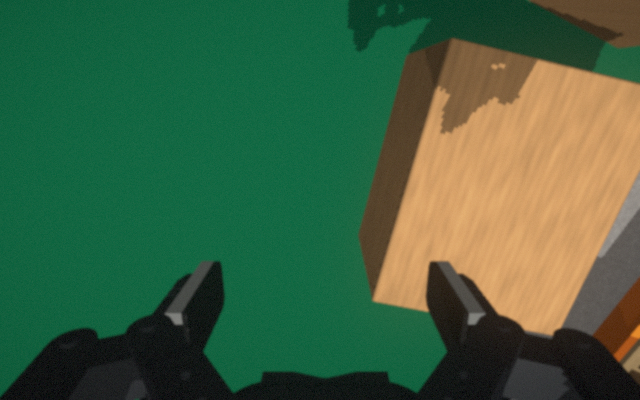

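Candidates for the storey are the orange-roofed small hall at scene (366,177) / side (272,240), two purple lookalikes at scene (323,131) and (384,140), and larger brick halls at (468,130), (345,340) and (485,220). The description fits the small orange one. The house with the grey plate is at scene (288,238). Next I'll check both in close crops.

```bash
python3 - <<'E'
import cv2,numpy as np
a=cv2.imread("pics/a_scene.png");b=cv2.imread("pics/a_side.png")
f=lambda im,x,y,w=110,h=90:cv2.resize(im[y:y+h,x:x+w],(400,300),interpolation=cv2.INTER_CUBIC)
cv2.imwrite("pics/crop1.png",np.vstack([np.hstack([f(a,315,145,100,75),f(a,235,195,108,81)]),np.hstack([f(b,225,200,100,75),f(b,300,150,100,75)])]))
E
```

```text
(no output)
```

View pics/crop1.png

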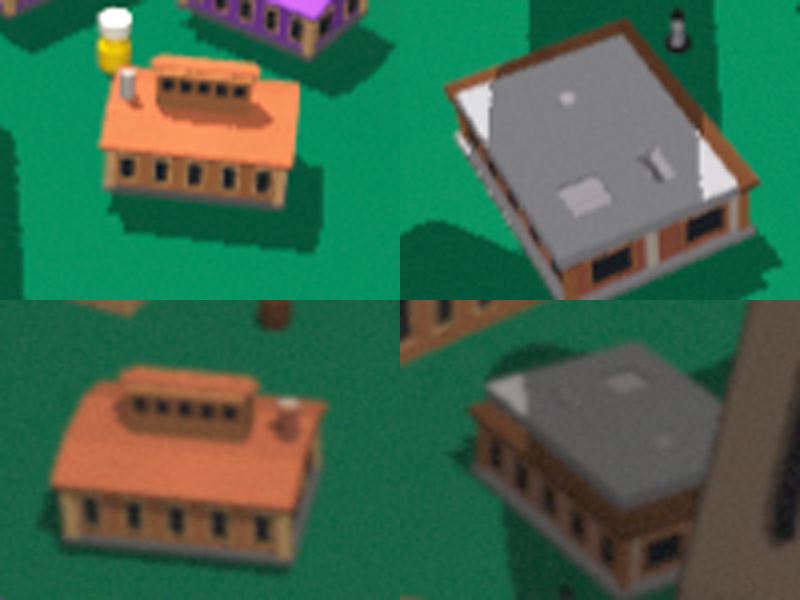

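The orange hall has a chimney at scene (346,166), so it is the storey. On the plate, the cone is at about scene (280,221), the flat pocket at (284,248) and the groove at (304,239). Now I'll measure them.

```bash
cat > h.py <<'E'
import numpy as np,cv2
def load(f):
    z=np.load(f);return {k:z[k] for k in z.files}
def world(c,u,v,d):
    P=np.stack([(u-c['cx'])/c['fx']*d,(v-c['cy'])/c['fy']*d,d],-1)
    return (P-c['t'])@c['R']
def ray(c,u,v,z):
    o=-c['R'].T@c['t']; k=c['R'].T@np.array([(u-c['cx'])/c['fx'],(v-c['cy'])/c['fy'],1.]); return o+k*(z-o[2])/k[2]
def cloud(c):
    v,u=np.mgrid[0:400,0:640].astype(float); return world(c,u,v,c['d'].astype(float))
E
python3 - <<'E'
from h import *
C={n:load(f"a_{n}.npz") for n in("scene","side")}
for n,(x0,y0,x1,y1) in dict(scene=(335,150,395,200),side=(232,212,312,270)).items():
    W=cloud(C[n])[y0:y1,x0:x1].reshape(-1,3)
    print(n,"zmax",np.percentile(W[:,2],[90,99,99.8]))
    L=W[(W[:,2]>.110)&(W[:,2]<.13)]
    c,s,a=cv2.minAreaRect(L[:,:2].astype(np.float32)*1000);print("lantern",len(L),c,s,a)
    R=W[(W[:,2]>.02)&(W[:,2]<.13)]
    print("all",cv2.minAreaRect(R[:,:2].astype(np.float32)*1000))
W=cloud(C['scene'])
print("chimney",W[163:172,343:349,2].round(3)); 
for n,q in dict(scene=[(346,166)],side=[(297,226)]).items(): print('chim',[ray(C[n],*p,.104) for p in q])
# seats
for nm,p in dict(cone=(280.1,221.5),flat=(284.4,247.6),groove=(303.9,239)).items(): print(nm,ray(C['scene'],*p,.074))
# house
for n,(x0,y0,x1,y1) in dict(scene=(240,190,340,285),side=(310,150,395,225)).items():
    W=cloud(C[n])[y0:y1,x0:x1].reshape(-1,3); T=W[(W[:,2]>.055)&(W[:,2]<.09)]
    print(n,'house z',np.median(T[:,2]),cv2.minAreaRect(T[:,:2].astype(np.float32)*1000))
E
```

```text
scene zmax [0.08945296 0.11816267 0.91203708]
lantern 150 (494.6337890625, 199.39369201660156) (87.37533569335938, 36.21177673339844) 34.6269645690918
all ((441.7458190917969, 256.27215576171875), (203.6979217529297, 278.24188232421875), 35.6666145324707)
side zmax [0.09312042 0.11950895 0.83985998]
lantern 255 (493.54669189453125, 203.712890625) (89.87813568115234, 33.22817611694336) 35.228397369384766
all ((494.8817138671875, 202.8314971923828), (161.1224365234375, 122.08797454833984), 36.38945007324219)
chimney [[ 0.001  0.073  0.106  0.104  0.1    0.105]
 [-0.003  0.078  0.104  0.104  0.104  0.101]
 [-0.002  0.078  0.096  0.097  0.099  0.097]
 [ 0.082  0.078  0.095  0.097  0.098  0.095]
 [ 0.082  0.079  0.089  0.091  0.093  0.091]
 [ 0.082  0.082  0.088  0.087  0.088  0.086]
 [ 0.079  0.078  0.079  0.082  0.083  0.085]
 [ 0.077  0.078  0.082  0.081  0.082  0.08 ]
 [ 0.083  0.079  0.077  0.078  0.077  0.081]]
chim [array([0.45262309, 0.1463378 , 0.104     ])]
chim [array([0.44290948, 0.15897562, 0.104     ])]
cone [ 0.48583509 -0.16737088  0.074     ]
flat [ 0.57660724 -0.22464725  0.074     ]
groove [ 0.58901256 -0.16337797  0.074     ]
scene house z 0.07294021389646227 ((523.5587158203125, -168.5784912109375), (173.01409912109375, 233.5154266357422), 76.36495971679688)
side house z 0.07371066900491258 ((523.451904296875, -165.04727172851562), (176.21580505371094, 235.3017120361328), 76.25179290771484)
```

Storey: centre (494,201.5) mm, yaw 35.3°. Plate centre: about (534,-181) mm, yaw about -15.5°. House: (523.5,-167) mm, yaw -13.7°, so the plate's offset is about (+14,-11) mm, within the stated limits. Next I'll take a wrist view over the plate.

```bash
python3 -m jog '[{"dx":-2.71,"dy":-3.84},{"dx":-2.71,"dy":-3.84},{"dx":-2.71,"dy":-3.84},{"dx":-2.71,"dy":-3.84},{"dx":-2.71,"dy":-3.84}]'; python3 -m jog '[{"dx":-2.71,"dy":-3.84},{"dx":-2.71,"dy":-3.84},{"dx":-2.71,"dy":-3.84},{"dx":-2.71,"dy":-3.84},{},{},{}]'
cat > cap.py <<'E'
import sys
from plant import r
import cv2,numpy as np
t=sys.argv[2]
for n in sys.argv[1].split(','):
    c=r.camera_params(n); p,d=r.capture(n); cv2.imwrite(f"pics/{t}_{n}.png",p[:,:,::-1]); np.savez(f"{t}_{n}.npz",p=p,d=d,**c)
s=r.sense();print(s['t'],s['position'],s['wrist_force'])
E
python3 cap.py wrist b
```

```text
0.2 [ 0.2518809  -0.57187845  0.2499391 ] [ 0.90102301  0.35991723 -0.06209809]invalid input at $[0]: expected keys dx, dy, dz, wx, wy, wz, hand
invalid input at $[0]: expected keys dx, dy, dz, wx, wy, wz, hand
```

View pics/b_wrist.png

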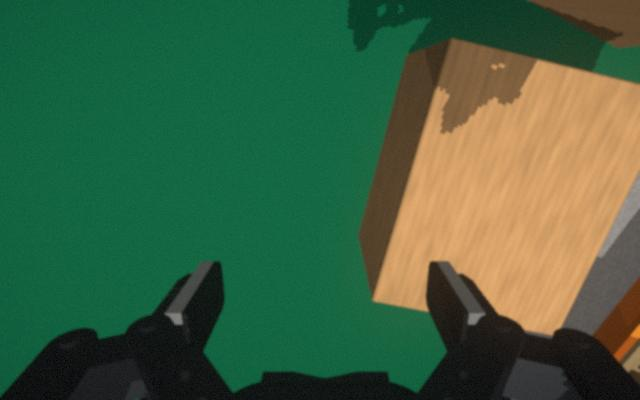

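The call was refused and the view is unchanged, because every row needs all seven keys.

```bash
python3 -m jog '[{"dx":-2.71,"dy":-3.84,"dz":0,"wx":0,"wy":0,"wz":0,"hand":0},{"dx":-2.71,"dy":-3.84,"dz":0,"wx":0,"wy":0,"wz":0,"hand":0},{"dx":-2.71,"dy":-3.84,"dz":0,"wx":0,"wy":0,"wz":0,"hand":0},{"dx":-2.71,"dy":-3.84,"dz":0,"wx":0,"wy":0,"wz":0,"hand":0},{"dx":-2.71,"dy":-3.84,"dz":0,"wx":0,"wy":0,"wz":0,"hand":0}]'; python3 -m jog '[{"dx":-2.71,"dy":-3.84,"dz":0,"wx":0,"wy":0,"wz":0,"hand":0},{"dx":-2.71,"dy":-3.84,"dz":0,"wx":0,"wy":0,"wz":0,"hand":0},{"dx":-2.71,"dy":-3.84,"dz":0,"wx":0,"wy":0,"wz":0,"hand":0},{"dx":-2.71,"dy":-3.84,"dz":0,"wx":0,"wy":0,"wz":0,"hand":0},{"dx":0,"dy":0,"dz":0,"wx":0,"wy":0,"wz":0,"hand":0},{"dx":0,"dy":0,"dz":0,"wx":0,"wy":0,"wz":0,"hand":0},{"dx":0,"dy":0,"dz":0,"wx":0,"wy":0,"wz":0,"hand":0}]'
python3 cap.py wrist b
```

```text
t: 0.7
position: [0.3736, -0.3689, 0.2503]
tcp_rot: [[0.403, -0.915, 0.0], [-0.915, -0.403, -0.0], [0.0, -0.0, -1.0]]
wrist_force: [0.8, -0.5, -0.1]
finger_gap: 0.0853
t: 1.4
position: [0.4696, -0.2101, 0.2502]
tcp_rot: [[0.403, -0.915, -0.0], [-0.915, -0.403, -0.0], [0.0, 0.0, -1.0]]
wrist_force: [-0.1, -0.5, 0.8]
finger_gap: 0.0854
1.45 [ 0.46944985 -0.21042869  0.25022133] [-0.11858294 -1.33135958 -0.00920192]
```

View pics/b_wrist.png

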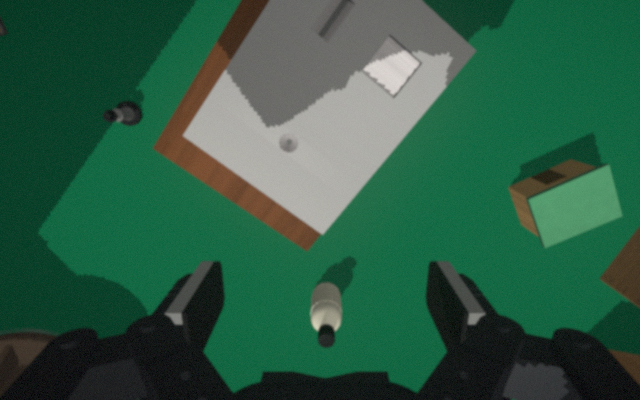

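```bash
python3 - <<'E'
from h import *
c=load("b_wrist.npz")
im=cv2.cvtColor(c['p'],cv2.COLOR_RGB2BGR)
f=lambda x,y:cv2.resize(im[y:y+66,x:x+66],(396,396),interpolation=cv2.INTER_CUBIC)
cv2.imwrite("pics/crop2.png",np.hstack([f(260,110),f(360,33)]));cv2.imwrite("pics/crop3.png",f(305,0))
S={k:ray(c,*p,.074) for k,p in dict(cone=(288,143),flat=(391,66),groove=(336,18)).items()}
for k in S: print(k,S[k])
A=S['cone'];M=(S['flat']+S['groove'])/2
print("centre",(A+M)/2,"yaw",np.degrees(np.arctan2(*(M-A)[1::-1])),np.linalg.norm(M-A),np.linalg.norm(S['flat']-S['groove']))
W=cloud(c);print(W[160,300],W[143,250],W[100,330])
E
```

```text
cone [ 0.4848601  -0.16868386  0.074     ]
flat [ 0.57518219 -0.22111937  0.074     ]
groove [ 0.58908957 -0.16661061  0.074     ]
centre [ 0.53349799 -0.18127442  0.074     ] yaw -14.513195312184104 0.1004821693189116 0.05625495736652839
[ 0.47545214 -0.1836835   0.07441603] [ 0.47182359 -0.13899939  0.07399524] [ 0.53157547 -0.18714216  0.07304508]
```

View pics/crop2.png

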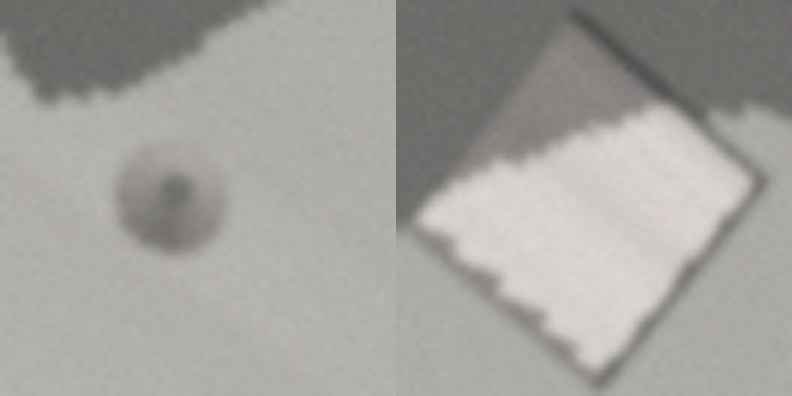

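View pics/crop3.png

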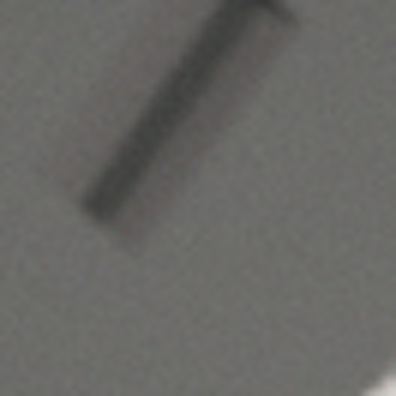

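```bash
python3 - <<'E'
from h import *
c=load("b_wrist.npz")
px=[(288.5,142.7),(392.1,66.1),(319.6,34.6)]
P=np.array([ray(c,*p,.074)[:2] for p in px])*1000
Q=np.array([(-50,0),(50,-30),(33,30)],float)
qc=Q-Q.mean(0);pc=P-P.mean(0)
H=qc.T@pc;a=np.arctan2(H[0,1]-H[1,0],H[0,0]+H[1,1]);R=np.array([[np.cos(a),-np.sin(a)],[np.sin(a),np.cos(a)]])
print("centre",P.mean(0)-R@Q.mean(0),np.degrees(a));print("res",pc-qc@R.T)
# flat corners / edges yaw
K=np.array([ray(c,360+x/6,33+y/6,.074)[:2] for x,y in[(180,10),(370,180),(203,385),(18,220)]])*1000
for i in range(4):
    e=K[(i+1)%4]-K[i];print(np.hypot(*e),np.degrees(np.arctan2(e[1],e[0])))
g=[ray(c,305+x/6,y/6,.068)[:2]*1000 for x,y in[(95,210),(235,10)]];e=g[1]-g[0];print('groove',np.degrees(np.arctan2(e[1],e[0])))
E
```

```text
centre [ 533.99526162 -180.92562578] -13.789399556711587
res [[-0.16703745  0.02908722]
 [ 0.06532226  0.0197935 ]
 [ 0.10171518 -0.04888073]]
33.55389798467628 -104.32487332566757
33.3687851523282 165.52442806058124
33.56539135237875 74.47946449510991
32.66839927461196 -14.486142821338802
groove -13.834821072069499
```

Plate centre is (534.0,-180.9) mm, yaw about -14.0°, with fit residuals under 0.2 mm. Next, the storey.

```bash
python3 -m jog '[{"dx":-4.4,"dy":-1.5,"dz":0,"wx":0,"wy":0,"wz":0,"hand":0},{"dx":-4.4,"dy":-1.5,"dz":0,"wx":0,"wy":0,"wz":0,"hand":0},{"dx":-4.4,"dy":-1.5,"dz":0,"wx":0,"wy":0,"wz":0,"hand":0},{"dx":-4.4,"dy":-1.5,"dz":0,"wx":0,"wy":0,"wz":0,"hand":0},{"dx":-4.4,"dy":-1.5,"dz":0,"wx":0,"wy":0,"wz":0,"hand":0},{"dx":-4.4,"dy":-1.5,"dz":0,"wx":0,"wy":0,"wz":0,"hand":0},{"dx":-4.4,"dy":-1.5,"dz":0,"wx":0,"wy":0,"wz":0,"hand":0},{"dx":-4.4,"dy":-1.5,"dz":0,"wx":0,"wy":0,"wz":0,"hand":0}]'; python3 -m jog '[{"dx":0,"dy":0,"dz":0,"wx":0,"wy":0,"wz":-0.1,"hand":0},{"dx":0,"dy":0,"dz":0,"wx":0,"wy":0,"wz":-0.1,"hand":0},{"dx":0,"dy":0,"dz":0,"wx":0,"wy":0,"wz":0,"hand":0},{"dx":0,"dy":0,"dz":0,"wx":0,"wy":0,"wz":0,"hand":0},{"dx":0,"dy":0,"dz":0,"wx":0,"wy":0,"wz":0,"hand":0}]'
python3 cap.py wrist c
```

```text
t: 2.25
position: [0.4378, 0.1616, 0.2504]
tcp_rot: [[0.401, -0.916, 0.001], [-0.916, -0.401, -0.0], [0.0, -0.0, -1.0]]
wrist_force: [1.2, 0.3, 0.1]
finger_gap: 0.085
t: 2.75
position: [0.4381, 0.1602, 0.2503]
tcp_rot: [[0.574, -0.819, 0.0], [-0.819, -0.574, -0.0], [0.0, 0.0, -1.0]]
wrist_force: [-1.4, -0.9, -0.4]
finger_gap: 0.0854
2.8 [0.43807248 0.16035706 0.25027929] [-0.64015531  0.01493379 -0.35052751]
```

View pics/c_wrist.png

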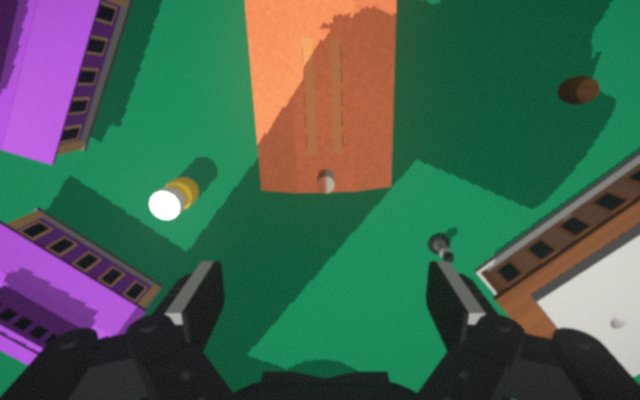

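The storey is seen end-on, with the chimney at (326,181), so the cone end faces the robot. The lantern's sides run along columns of about 306 to 340. The paint jar at (170,200) and the figure at (441,245) are both clear.

```bash
python3 - <<'E'
from h import *
c=load("c_wrist.npz");W=cloud(c);im=cv2.cvtColor(c['p'],cv2.COLOR_RGB2BGR)
cv2.imwrite("pics/crop4.png",cv2.resize(im[0:200,240:400],(480,600),interpolation=cv2.INTER_CUBIC))
m=(W[...,2]>.108)&(W[...,2]<.125);m[200:]=0;m[:,:240]=0;m[:,400:]=0
m=cv2.morphologyEx(m.astype(np.uint8),cv2.MORPH_OPEN,np.ones((3,3)))
n,l,st,ce=cv2.connectedComponentsWithStats(m)
for i in range(1,n):
    if st[i,4]<50: continue
    print(st[i]);v,u=np.nonzero(l==i)
    P=np.array([ray(c,a,b,.118)[:2]*1000 for a,b in zip(u,v)],np.float32);print(cv2.minAreaRect(P),P.mean(0), np.median(W[l==i][:,2]))
    _,_,ee=[*cv2.PCACompute2(P,None)];
    mean,ev,_=cv2.PCACompute2(P,None);print(np.degrees(np.arctan2(ev[0,1],ev[0,0])))
# roof eaves: depth step mask >.03
m=(W[...,2]>.04)&(W[...,2]<.13);m[200:]=0;m[:,:240]=0;m[:,400:]=0
v,u=np.nonzero(m);
for r0 in (10,60,110,160):
    q=np.nonzero(m[r0])[0];print(r0,q.min(),q.max(),W[r0,q.min()+2].round(4),W[r0,q.max()-2].round(4))
E
```

```text
[ 302   28   40  134 4605]
((493.50787353515625, 201.4973602294922), (89.50508880615234, 26.349958419799805), 36.51469802856445) [495.21625 202.85208] 0.11605411449274303
36.45492
10 245 395 [0.5126 0.2871 0.0676] [0.5778 0.1936 0.0683]
60 250 394 [0.4837 0.2647 0.0685] [0.5488 0.1717 0.0685]
110 254 392 [0.4517 0.2415 0.0673] [0.5168 0.1486 0.0684]
160 259 391 [0.4178 0.2152 0.0685] [0.4825 0.1223 0.0668]
```

View pics/crop4.png

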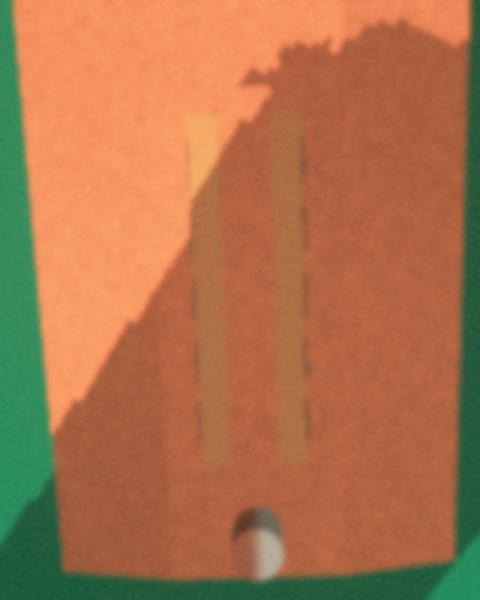

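```bash
python3 -m jog '[{"dx":0,"dy":0,"dz":0,"wx":0,"wy":0,"wz":-0.03,"hand":0},{"dx":0,"dy":-3.45,"dz":0,"wx":0,"wy":0,"wz":0,"hand":0},{"dx":0,"dy":-3.45,"dz":0,"wx":0,"wy":0,"wz":0,"hand":0},{"dx":0,"dy":0,"dz":4.5,"wx":0,"wy":0,"wz":0,"hand":0},{"dx":0,"dy":0,"dz":4,"wx":0,"wy":0,"wz":0,"hand":0},{"dx":0,"dy":0,"dz":2,"wx":0,"wy":0,"wz":0,"hand":0},{"dx":0,"dy":0,"dz":0,"wx":0,"wy":0,"wz":0,"hand":0},{"dx":0,"dy":0,"dz":0,"wx":0,"wy":0,"wz":0,"hand":0}]'
python3 cap.py scene,side d; python3 - <<'E'
import cv2,numpy as np
a=cv2.imread("pics/d_scene.png")[110:210,310:430];b=cv2.imread("pics/d_side.png")[170:270,210:330]
cv2.imwrite("pics/crop5.png",np.hstack([cv2.resize(x,(400,333)) for x in(a,b)]))
E
```

```text
t: 3.6
position: [0.4934, 0.2025, 0.1458]
tcp_rot: [[0.601, -0.799, 0.0], [-0.799, -0.601, -0.0], [0.0, -0.0, -1.0]]
wrist_force: [-0.3, 0.3, 0.5]
finger_gap: 0.0856
3.7 [0.49367593 0.20257263 0.14666162] [0.6491886  0.9318027  0.55318318]
```

View pics/crop5.png

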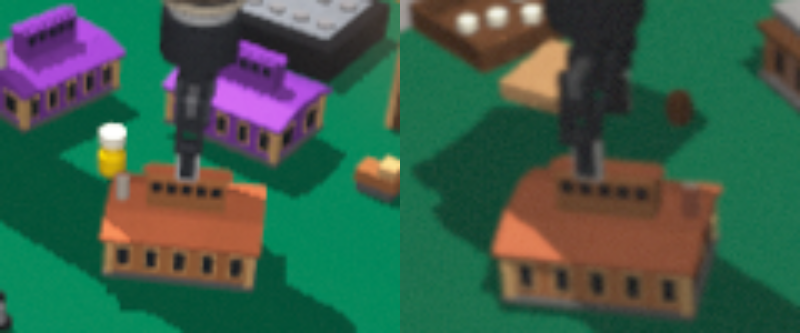

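The jaws stand over the middle of the lantern. Descend and grip.

```bash
python3 -m jog '[{"dx":0,"dy":0,"dz":2.3,"wx":0,"wy":0,"wz":0,"hand":0},{"dx":0,"dy":0,"dz":1,"wx":0,"wy":0,"wz":0,"hand":0},{"dx":0,"dy":0,"dz":1,"wx":0,"wy":0,"wz":0,"hand":0},{"dx":0,"dy":0,"dz":0,"wx":0,"wy":0,"wz":0,"hand":0},{"dx":0,"dy":0,"dz":0,"wx":0,"wy":0,"wz":0,"hand":0}]';python3 -m jog '[{"dx":0,"dy":0,"dz":0,"wx":0,"wy":0,"wz":0,"hand":0.5},{"dx":0,"dy":0,"dz":0,"wx":0,"wy":0,"wz":0,"hand":0.6},{"dx":0,"dy":0,"dz":0,"wx":0,"wy":0,"wz":0,"hand":1},{"dx":0,"dy":0,"dz":0,"wx":0,"wy":0,"wz":0,"hand":1},{"dx":0,"dy":0,"dz":0,"wx":0,"wy":0,"wz":0,"hand":1},{"dx":0,"dy":0,"dz":0,"wx":0,"wy":0,"wz":0,"hand":1},{"dx":0,"dy":0,"dz":0,"wx":0,"wy":0,"wz":0,"hand":1},{"dx":0,"dy":0,"dz":0,"wx":0,"wy":0,"wz":0,"hand":1}]' 60
```

```text
t: 4.2
position: [0.4932, 0.2025, 0.1026]
tcp_rot: [[0.601, -0.799, 0.0], [-0.799, -0.601, -0.0], [0.0, -0.0, -1.0]]
wrist_force: [0.5, 0.2, -0.3]
finger_gap: 0.0856
t: 5.0
position: [0.4931, 0.2026, 0.1025]
tcp_rot: [[0.601, -0.799, 0.0], [-0.799, -0.601, 0.0], [0.0, -0.0, -1.0]]
wrist_force: [-0.1, 3.1, 5.2]
finger_gap: 0.0248
```

```bash
python3 -m jog '[{"dx":0,"dy":0,"dz":0,"wx":0,"wy":0,"wz":0,"hand":1},{"dx":0,"dy":0,"dz":-0.5,"wx":0,"wy":0,"wz":0,"hand":1},{"dx":0,"dy":0,"dz":-1,"wx":0,"wy":0,"wz":0,"hand":1},{"dx":0,"dy":0,"dz":-2,"wx":0,"wy":0,"wz":0,"hand":1},{"dx":0,"dy":0,"dz":-3,"wx":0,"wy":0,"wz":0,"hand":1},{"dx":0,"dy":0,"dz":-3,"wx":0,"wy":0,"wz":0,"hand":1},{"dx":0,"dy":0,"dz":-3,"wx":0,"wy":0,"wz":0,"hand":1}]';python3 -m jog '[{"dx":0,"dy":0,"dz":-3,"wx":0,"wy":0,"wz":0,"hand":1},{"dx":0,"dy":0,"dz":0,"wx":0,"wy":0,"wz":0,"hand":1},{"dx":0,"dy":0,"dz":0,"wx":0,"wy":0,"wz":0,"hand":1},{"dx":0,"dy":0,"dz":0,"wx":0,"wy":0,"wz":0,"hand":1}]'
python3 cap.py scene,side,wrist e; python3 - <<'E'
import cv2,numpy as np
a=cv2.imread("pics/e_scene.png")[70:220,290:450];b=cv2.imread("pics/e_side.png")[90:240,190:350]
cv2.imwrite("pics/crop6.png",np.hstack([cv2.resize(x,(400,375)) for x in(a,b)]))
E
```

```text
t: 5.7
position: [0.4926, 0.2022, 0.2288]
tcp_rot: [[0.601, -0.799, -0.001], [-0.799, -0.601, -0.001], [0.0, 0.001, -1.0]]
wrist_force: [0.9, -0.5, -4.9]
finger_gap: 0.0252
t: 6.1
position: [0.4923, 0.2022, 0.256]
tcp_rot: [[0.601, -0.799, -0.002], [-0.799, -0.601, -0.001], [-0.001, 0.002, -1.0]]
wrist_force: [-0.3, 1.1, -4.9]
finger_gap: 0.025
6.25 [0.49268752 0.20234406 0.25609948] [-0.51896736  0.27725252 -3.94886118]
```

View pics/crop6.png

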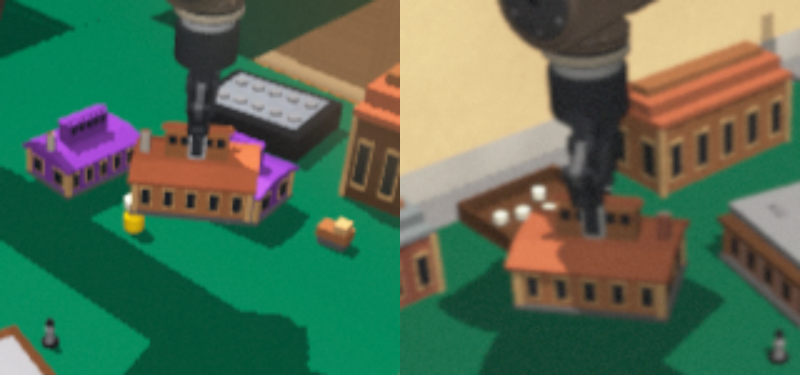

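View pics/e_wrist.png

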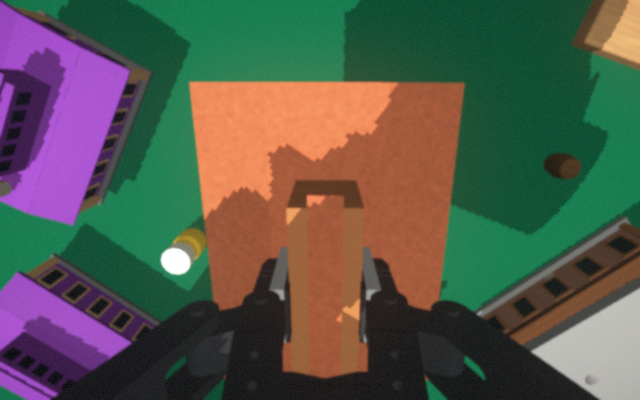

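The storey is held level, weight about 4.5 N. Now I'll measure its pose in the hand from the far eaves corners at (190,83) and (464,83).

```bash
python3 - <<'E'
from h import *
from plant import r
s=r.sense();R=s['tcp_rot'];p=s['position']
c=load("e_wrist.npz");W=cloud(c);T=(W-p)@R   # tool frame
m=(W[...,2]>.16)&(W[...,2]<.30);m[270:]=0;m[:,:150]=0;m[:,500:]=0
m=cv2.morphologyEx(m.astype(np.uint8),cv2.MORPH_OPEN,np.ones((3,3)))>0
for row in (95,120,160,200):
    q=np.nonzero(m[row])[0];a,b=T[row,q.min():q.min()+4].mean(0),T[row,q.max()-3:q.max()+1].mean(0);print(row,q.min(),q.max(),(a*1000).round(1),(b*1000).round(1),'mid',((a+b)*500).round(2))
for col in (200,230,270,330,390,430,455):
    q=np.nonzero(m[:,col])[0];t=T[q.min():q.min()+3,col].mean(0);print(col,q.min(),(t*1000).round(1))
# roof planes left/right, in tool frame: z over y slope (pitch)
for nm,(u0,u1,v0,v1) in dict(L=(215,260,95,170),Rr=(395,440,95,170),lan=(318,332,215,300)).items():
    P=T[v0:v1,u0:u1].reshape(-1,3)*1000;A=np.c_[P[:,:2],np.ones(len(P))];print(nm,np.linalg.lstsq(A,P[:,2],rcond=None)[0].round(4),np.median(P[:,2]))
E
```

```text
95 191 459 [-57.7 -73.8  35.6] [ 56.5 -73.8  33.9] mid [ -0.61 -73.78  34.73]
120 193 459 [-58.3 -63.1  36.2] [ 58.2 -63.1  35.1] mid [ -0.07 -63.12  35.63]
160 198 454 [-58.  -45.1  36.1] [ 58.  -45.2  35.2] mid [-1.000e-02 -4.513e+01  3.562e+01]
200 202 449 [-58.1 -25.8  35.7] [ 57.6 -26.1  34.7] mid [ -0.26 -25.95  35.24]
200 82 [-53.4 -78.7  34.1]
230 82 [-39.3 -78.7  28.6]
270 82 [-22.1 -78.7  23.5]
330 82 [  1.7 -78.7  23.6]
390 82 [ 25.4 -78.6  23.3]
430 82 [ 42.9 -78.7  29.2]
455 82 [ 54.9 -78.7  33.8]
L [-0.777   0.0553  1.756 ] 28.40127002405635
Rr [ 0.8083  0.0586 -0.3414] 28.198130746569948
lan [ -0.0349   0.2152 -10.2114] -14.492145927347808
```

```bash
python3 - <<'E'
from h import *
from plant import r
s=r.sense();R=s['tcp_rot'];p=s['position']
for f in("e_wrist.npz",):
    c=load(f);W=cloud(c);T=(W-p)@R*1000
    P=T[88:172,305:345].reshape(-1,3);A=np.c_[P[:,:2],np.ones(len(P))];print(np.linalg.lstsq(A,P[:,2],rcond=None)[0].round(4))
    for v in range(86,178,10): print(v,T[v,300:350].mean(0).round(2))
    for x in (-45,-30,30,45):
        q=[]
        for v in range(90,200,15):
            u=np.argmin(abs(T[v,200:450,0]-x))+200;q.append((T[v,u-1:u+2,2].mean().round(1)))
        print(x,q)
c=load("c_wrist.npz");W=cloud(c)*1000
for v in (5,20,160,165): print('c',v,W[v,315:335].mean(0).round(1))
# side and scene views: bottom slab rim edges
E
```

```text
[-1.45000e-02  9.79000e-02  2.87585e+01]
86 [ -0.49 -77.52  23.41]
96 [ -0.49 -73.71  23.26]
106 [ -0.49 -69.82  23.37]
116 [ -0.5  -65.88  23.26]
126 [ -0.5  -61.86  23.33]
136 [ -0.5  -57.75  23.53]
146 [ -0.51 -53.61  23.44]
156 [ -0.51 -49.36  23.55]
166 [ -0.51 -45.06  23.47]
176 [ -0.51 -40.69  23.42]
-45 [np.float64(31.5), np.float64(31.4), np.float64(30.9), np.float64(30.8), np.float64(31.0), np.float64(30.9), np.float64(30.8), np.float64(30.7)]
-30 [np.float64(25.9), np.float64(25.4), np.float64(25.8), np.float64(25.6), np.float64(25.5), np.float64(25.7), np.float64(25.2), np.float64(25.0)]
30 [np.float64(24.9), np.float64(25.0), np.float64(25.3), np.float64(25.8), np.float64(24.6), np.float64(25.4), np.float64(24.8), np.float64(25.4)]
45 [np.float64(30.3), np.float64(30.6), np.float64(30.0), np.float64(30.2), np.float64(30.6), np.float64(30.4), np.float64(30.5), np.float64(30.1)]
c 5 [548.4 238.1  79.2]
c 20 [540.1 232.3  79. ]
c 160 [456.9 174.2 109.4]
c 165 [451.  169.8  94.1]
```

The storey sits square and level in the hand, with its centre about 1.3 mm toward tool +y and the TCP 103.4 mm above the feet. Target TCP is (535.2,-181.4) mm at tool yaw -104°. Moving across.

```bash
python3 -m jog '[{"dx":1.66,"dy":0.98,"dz":0,"wx":0,"wy":0,"wz":0,"hand":1},{"dx":3.32,"dy":1.97,"dz":0,"wx":0,"wy":0,"wz":0,"hand":1},{"dx":3.32,"dy":1.97,"dz":0,"wx":0,"wy":0,"wz":0,"hand":1},{"dx":3.32,"dy":1.97,"dz":0,"wx":0,"wy":0,"wz":0,"hand":1},{"dx":3.32,"dy":1.97,"dz":0,"wx":0,"wy":0,"wz":0,"hand":1},{"dx":3.32,"dy":1.97,"dz":0,"wx":0,"wy":0,"wz":0,"hand":1},{"dx":3.32,"dy":1.97,"dz":0,"wx":0,"wy":0,"wz":0,"hand":1},{"dx":3.32,"dy":1.97,"dz":0,"wx":0,"wy":0,"wz":0,"hand":1}]';python3 -m jog '[{"dx":3.32,"dy":1.97,"dz":0,"wx":0,"wy":0,"wz":0,"hand":1},{"dx":3.32,"dy":1.97,"dz":0,"wx":0,"wy":0,"wz":0,"hand":1},{"dx":1.66,"dy":0.98,"dz":0,"wx":0,"wy":0,"wz":0,"hand":1},{"dx":0,"dy":0,"dz":0,"wx":0,"wy":0,"wz":0.06,"hand":1},{"dx":0,"dy":0,"dz":0,"wx":0,"wy":0,"wz":0.11,"hand":1},{"dx":0,"dy":0,"dz":0,"wx":0,"wy":0,"wz":0.11,"hand":1},{"dx":0,"dy":0,"dz":0,"wx":0,"wy":0,"wz":0.11,"hand":1},{"dx":0,"dy":0,"dz":0,"wx":0,"wy":0,"wz":0.11,"hand":1}]';python3 -m jog '[{"dx":0,"dy":0,"dz":0,"wx":0,"wy":0,"wz":0.11,"hand":1},{"dx":0,"dy":0,"dz":0,"wx":0,"wy":0,"wz":0.11,"hand":1},{"dx":0,"dy":0,"dz":0,"wx":0,"wy":0,"wz":0.11,"hand":1},{"dx":0,"dy":0,"dz":0,"wx":0,"wy":0,"wz":0.06,"hand":1},{"dx":0,"dy":0,"dz":0,"wx":0,"wy":0,"wz":0,"hand":1},{"dx":0,"dy":0,"dz":0,"wx":0,"wy":0,"wz":0,"hand":1},{"dx":0,"dy":0,"dz":0,"wx":0,"wy":0,"wz":0,"hand":1}]'
```

```text
t: 7.05
position: [0.5245, -0.0869, 0.2566]
tcp_rot: [[0.601, -0.799, -0.001], [-0.799, -0.601, 0.0], [-0.001, 0.001, -1.0]]
wrist_force: [-0.0, 0.5, -4.5]
finger_gap: 0.0254
t: 7.85
position: [0.5351, -0.1808, 0.2566]
tcp_rot: [[0.14, -0.99, -0.001], [-0.99, -0.14, 0.001], [-0.001, 0.001, -1.0]]
wrist_force: [0.2, 0.3, -4.1]
finger_gap: 0.0253
t: 8.55
position: [0.5352, -0.181, 0.257]
tcp_rot: [[-0.241, -0.97, -0.0], [-0.97, 0.241, 0.0], [-0.0, 0.0, -1.0]]
wrist_force: [0.0, -0.1, -4.0]
finger_gap: 0.0252
```

```bash
python3 -m jog '[{"dx":0,"dy":0,"dz":2.5,"wx":0,"wy":0,"wz":0,"hand":1},{"dx":0,"dy":0,"dz":2.5,"wx":0,"wy":0,"wz":0,"hand":1},{"dx":0,"dy":0,"dz":1.5,"wx":0,"wy":0,"wz":0,"hand":1},{"dx":0,"dy":0,"dz":0.5,"wx":0,"wy":0,"wz":0,"hand":1},{"dx":0,"dy":0,"dz":0,"wx":0,"wy":0,"wz":0,"hand":1},{"dx":0,"dy":0,"dz":0,"wx":0,"wy":0,"wz":0,"hand":1},{"dx":0,"dy":0,"dz":0,"wx":0,"wy":0,"wz":0,"hand":1}]'
python3 cap.py scene,side,wrist f; python3 - <<'E'
import cv2,numpy as np
a=cv2.imread("pics/f_scene.png")[160:280,220:350];b=cv2.imread("pics/f_side.png")[110:230,290:420]
cv2.imwrite("pics/crop7.png",np.hstack([cv2.resize(x,(400,369),interpolation=cv2.INTER_CUBIC) for x in(a,b)]))
E
```

```text
t: 9.25
position: [0.5355, -0.1814, 0.1882]
tcp_rot: [[-0.243, -0.97, 0.001], [-0.97, 0.242, -0.001], [0.0, -0.002, -1.0]]
wrist_force: [-0.3, -0.9, -4.2]
finger_gap: 0.025
9.4 [ 0.53531668 -0.1812933   0.18790078] [ 0.69067857  0.5527582  -3.61052803]
```

View pics/crop7.png

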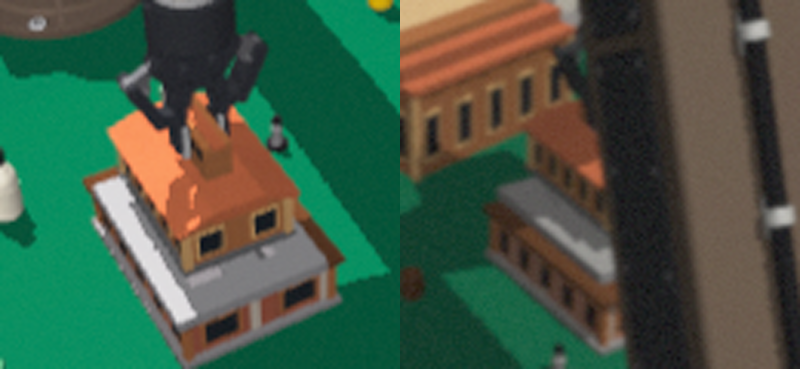

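View pics/f_wrist.png

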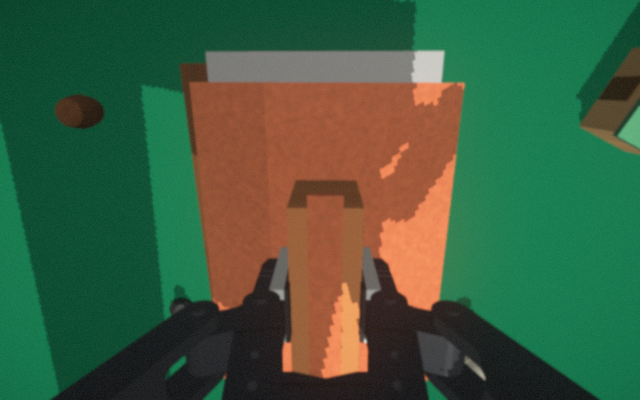

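The storey hovers over the plate, with the plate's far corners visible at (207,51) and (443,51) alongside the eaves. That gives a direct relative check in one picture.

```bash
python3 - <<'E'
from h import *
from plant import r
s=r.sense();R=s['tcp_rot'];p=s['position']
c=load("f_wrist.npz");g=cv2.cvtColor(c['p'],cv2.COLOR_RGB2GRAY).astype(float)
im=cv2.cvtColor(c['p'],cv2.COLOR_RGB2BGR)
cv2.imwrite("pics/crop8.png",np.vstack([cv2.resize(im[40:95,180:260],(720,495//2*1),interpolation=cv2.INTER_CUBIC),cv2.resize(im[40:95,400:480],(720,247),interpolation=cv2.INTER_CUBIC)]))
# subpixel edges via red channel gradient
rch=c['p'][...,0].astype(float)
def vedge(u,v0,v1): # first rise going down
    q=cv2.GaussianBlur(rch,(3,3),0)[v0:v1,u];gr=np.gradient(q);i=gr.argmax();w=np.clip(gr[i-2:i+3],0,None);return v0+(np.arange(i-2,i+3)*w).sum()/w.sum()
top=[(u,vedge(u,42,62)) for u in range(215,438,10)]
def uedge(v,u0,u1,s):
    q=s*cv2.GaussianBlur(rch,(3,3),0)[v,u0:u1];gr=np.gradient(q);i=gr.argmax();w=np.clip(gr[i-2:i+3],0,None);return u0+(np.arange(i-2,i+3)*w).sum()/w.sum()
right=[(uedge(v,430,455,-1),v) for v in range(56,80,3)]
left=[(uedge(v,198,218,1),v) for v in range(58,80,3)]
def T(L,z): return np.array([(ray(c,u,v,z)-p)@R*1000 for u,v in L])
t,rr,l=T(top,.074),T(right,.074),T(left,.074)
k=np.polyfit(t[:,0],t[:,1],1);print('plate end y',k,'resid',np.std(t[:,1]-np.polyval(k,t[:,0])),'yaw deg',np.degrees(np.arctan(k[0])))
print('left x',l[:,0].round(2));print('right x',rr[:,0].round(2), 'mid',(l[:,0].mean()+rr[:,0].mean())/2)
W=cloud(c);TT=(W-p)@R*1000
ridge=np.median(TT[90:170,305:345,2]);print('ridge',ridge)
m=(W[...,2]>.12)
for u in (200,230,270,300,340,390,430,455):
    q=np.nonzero(m[60:120,u])[0].min()+60;print(u,q,TT[q+1,u].round(1),end=';')
print()
for v in (100,130,160,190):
    q=np.nonzero(m[v,150:500])[0]+150;q=q[(q>170)&(q<480)];a,b=TT[v,q.min()+1],TT[v,q.max()-1];print(v,a.round(1),b.round(1),(a[0]+b[0])/2)
E
```

```text
plate end y [-2.00402018e-03 -9.83753798e+01] resid 0.11692906693409466 yaw deg -0.11482174472850006
left x [-75.74 -75.53 -75.56 -75.57 -75.72 -75.48 -75.53 -75.59]
right x [74.48 74.3  74.41 74.46 74.53 74.35 74.46 74.48] mid -0.5785569055229729
ridge 23.05108802723217
200 82 [-53.3 -78.6  33.4];230 82 [-39.2 -78.5  27.9];270 82 [-22.2 -78.5  23.4];300 82 [-10.3 -78.5  23.6];340 82 [  5.6 -78.5  23.8];390 82 [ 25.4 -78.5  23.1];430 82 [ 42.7 -78.5  28. ];455 82 [ 54.8 -78.5  33.2];
100 [-58.4 -71.5  35.9] [ 58.1 -71.5  34.2] -0.19325905713251856
130 [-58.8 -58.5  36.4] [ 58.8 -58.5  35.7] -0.004650275183852415
160 [-58.1 -45.   35.2] [ 58.  -45.2  34.3] -0.04579441709987364
190 [-58.4 -30.6  35.6] [ 58.6 -30.6  35.4] 0.09838749229608723
```

View pics/crop8.png

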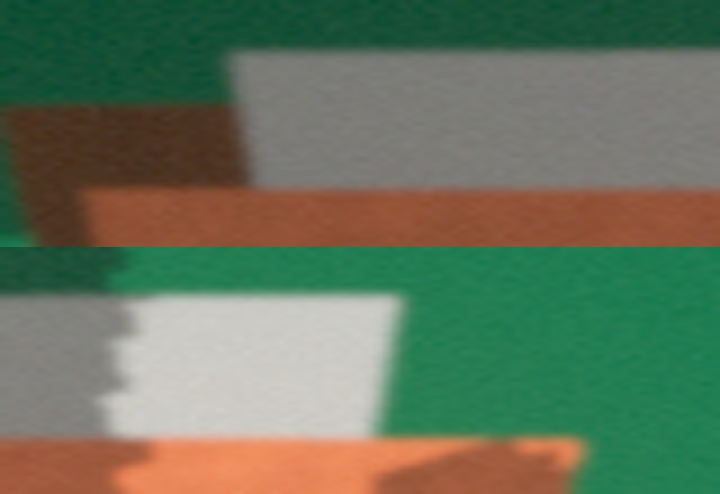

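Relative error is only about 0.5 mm and 0.1°. I'll correct dx by -0.05 cm and feel down gently. A seat contact on the plate face would show at TCP z ≈ 0.1774; home is ≈ 0.172.

```bash
python3 -m jog '[{"dx":-0.05,"dy":0,"dz":0.4,"wx":0,"wy":0,"wz":0,"hand":1},{"dx":0,"dy":0,"dz":0.3,"wx":0,"wy":0,"wz":0,"hand":1},{"dx":0,"dy":0,"dz":0.2,"wx":0,"wy":0,"wz":0,"hand":1},{"dx":0,"dy":0,"dz":0,"wx":0,"wy":0,"wz":0,"hand":1},{"dx":0,"dy":0,"dz":0,"wx":0,"wy":0,"wz":0,"hand":1}]'; python3 -m jog '[{"dx":0,"dy":0,"dz":0.1,"wx":0,"wy":0,"wz":0,"hand":1},{"dx":0,"dy":0,"dz":0,"wx":0,"wy":0,"wz":0,"hand":1}]';python3 -m jog '[{"dx":0,"dy":0,"dz":0.1,"wx":0,"wy":0,"wz":0,"hand":1},{"dx":0,"dy":0,"dz":0,"wx":0,"wy":0,"wz":0,"hand":1}]'
```

```text
t: 9.9
position: [0.5353, -0.1808, 0.1782]
tcp_rot: [[-0.243, -0.97, -0.0], [-0.97, 0.243, -0.0], [0.0, 0.0, -1.0]]
wrist_force: [0.9, -1.1, -3.7]
finger_gap: 0.0254
t: 10.1
position: [0.5353, -0.1807, 0.1773]
tcp_rot: [[-0.243, -0.97, -0.0], [-0.97, 0.243, -0.0], [0.0, -0.0, -1.0]]
wrist_force: [0.3, -0.2, -4.3]
finger_gap: 0.0252
t: 10.3
position: [0.5353, -0.1807, 0.1762]
tcp_rot: [[-0.243, -0.97, -0.0], [-0.97, 0.243, -0.0], [0.0, 0.0, -1.0]]
wrist_force: [0.7, 0.0, -3.9]
finger_gap: 0.0251
```

Still free at 0.1762, below the plate-face level, so the feet are entering the seats. Continuing down.

```bash
python3 -m jog '[{"dx":0,"dy":0,"dz":0.1,"wx":0,"wy":0,"wz":0,"hand":1},{"dx":0,"dy":0,"dz":0,"wx":0,"wy":0,"wz":0,"hand":1}]'; python3 -m jog '[{"dx":0,"dy":0,"dz":0.1,"wx":0,"wy":0,"wz":0,"hand":1},{"dx":0,"dy":0,"dz":0,"wx":0,"wy":0,"wz":0,"hand":1}]'; python3 -m jog '[{"dx":0,"dy":0,"dz":0.05,"wx":0,"wy":0,"wz":0,"hand":1},{"dx":0,"dy":0,"dz":0,"wx":0,"wy":0,"wz":0,"hand":1}]'
```

```text
t: 10.5
position: [0.5353, -0.1807, 0.1752]
tcp_rot: [[-0.243, -0.97, -0.0], [-0.97, 0.243, -0.0], [0.0, 0.0, -1.0]]
wrist_force: [0.8, -0.1, -3.8]
finger_gap: 0.0246
t: 10.7
position: [0.5353, -0.1807, 0.1742]
tcp_rot: [[-0.243, -0.97, -0.0], [-0.97, 0.243, 0.0], [0.0, 0.0, -1.0]]
wrist_force: [1.1, -0.1, -4.2]
finger_gap: 0.0254
t: 10.9
position: [0.5353, -0.1807, 0.1737]
tcp_rot: [[-0.243, -0.97, -0.0], [-0.97, 0.243, -0.0], [0.0, 0.0, -1.0]]
wrist_force: [0.7, 0.6, -4.2]
finger_gap: 0.0255
```

```bash
for i in 1; do python3 -m jog '[{"dx":0,"dy":0,"dz":0.05,"wx":0,"wy":0,"wz":0,"hand":1},{"dx":0,"dy":0,"dz":0,"wx":0,"wy":0,"wz":0,"hand":1}]'; python3 -m jog '[{"dx":0,"dy":0,"dz":0.05,"wx":0,"wy":0,"wz":0,"hand":1},{"dx":0,"dy":0,"dz":0,"wx":0,"wy":0,"wz":0,"hand":1}]'; done | grep -E "position|force"
```

```text
position: [0.5353, -0.1807, 0.1732]
wrist_force: [-0.8, 0.1, -4.2]
position: [0.5353, -0.1807, 0.1727]
wrist_force: [0.5, 0.9, -4.0]
```

```bash
python3 -m jog '[{"dx":0,"dy":0,"dz":0.03,"wx":0,"wy":0,"wz":0,"hand":1},{"dx":0,"dy":0,"dz":0,"wx":0,"wy":0,"wz":0,"hand":1}]' | grep -E "position|force"; python3 -m jog '[{"dx":0,"dy":0,"dz":0.03,"wx":0,"wy":0,"wz":0,"hand":1},{"dx":0,"dy":0,"dz":0,"wx":0,"wy":0,"wz":0,"hand":1}]'| grep -E "position|force"; python3 -m jog '[{"dx":0,"dy":0,"dz":0.03,"wx":0,"wy":0,"wz":0,"hand":1},{"dx":0,"dy":0,"dz":0,"wx":0,"wy":0,"wz":0,"hand":1}]'| grep -E "position|force"
```

```text
position: [0.5353, -0.1807, 0.1725]
wrist_force: [0.3, -0.4, -4.3]
position: [0.5353, -0.1807, 0.1721]
wrist_force: [-0.3, -0.1, -3.9]
position: [0.5353, -0.1807, 0.1719]
wrist_force: [-0.3, 0.0, -4.5]
```

```bash
python3 -m jog '[{"dx":0,"dy":0,"dz":0.03,"wx":0,"wy":0,"wz":0,"hand":1},{"dx":0,"dy":0,"dz":0,"wx":0,"wy":0,"wz":0,"hand":1}]' | grep -E "position|force"; python3 -m jog '[{"dx":0,"dy":0,"dz":0.03,"wx":0,"wy":0,"wz":0,"hand":1},{"dx":0,"dy":0,"dz":0,"wx":0,"wy":0,"wz":0,"hand":1}]'| grep -E "position|force"
```

```text
position: [0.5353, -0.1807, 0.1717]
wrist_force: [-0.6, -0.1, -3.1]
position: [0.5354, -0.1807, 0.1715]
wrist_force: [-1.4, 1.0, 0.6]
```

Contact came at 0.1717, which is the home height, with about 5 N on the plate. Releasing at low grip, then checking.

```bash
python3 -m jog '[{"dx":0,"dy":0,"dz":0,"wx":0,"wy":0,"wz":0,"hand":1},{"dx":0,"dy":0,"dz":0,"wx":0,"wy":0,"wz":0,"hand":1}]' 20; python3 -m jog '[{"dx":0,"dy":0,"dz":0,"wx":0,"wy":0,"wz":0,"hand":0.6},{"dx":0,"dy":0,"dz":0,"wx":0,"wy":0,"wz":0,"hand":0.5},{"dx":0,"dy":0,"dz":0,"wx":0,"wy":0,"wz":0,"hand":0.3},{"dx":0,"dy":0,"dz":0,"wx":0,"wy":0,"wz":0,"hand":0},{"dx":0,"dy":0,"dz":0,"wx":0,"wy":0,"wz":0,"hand":0},{"dx":0,"dy":0,"dz":0,"wx":0,"wy":0,"wz":0,"hand":0},{"dx":0,"dy":0,"dz":0,"wx":0,"wy":0,"wz":0,"hand":0}]'; python3 -m jog '[{"dx":0,"dy":0,"dz":-1,"wx":0,"wy":0,"wz":0,"hand":0},{"dx":0,"dy":0,"dz":-2,"wx":0,"wy":0,"wz":0,"hand":0},{"dx":0,"dy":0,"dz":-4,"wx":0,"wy":0,"wz":0,"hand":0},{"dx":0,"dy":0,"dz":-4,"wx":0,"wy":0,"wz":0,"hand":0},{"dx":0,"dy":2.5,"dz":0,"wx":0,"wy":0,"wz":0,"hand":0},{"dx":0,"dy":2.5,"dz":0,"wx":0,"wy":0,"wz":0,"hand":0},{"dx":0,"dy":0,"dz":0,"wx":0,"wy":0,"wz":0,"hand":0},{"dx":0,"dy":0,"dz":0,"wx":0,"wy":0,"wz":0,"hand":0}]'
python3 cap.py scene,side,wrist g; python3 - <<'E'
import cv2,numpy as np
a=cv2.imread("pics/g_scene.png")[160:280,220:350];b=cv2.imread("pics/g_side.png")[110:230,290:420]
cv2.imwrite("pics/crop9.png",np.hstack([cv2.resize(x,(400,369),interpolation=cv2.INTER_CUBIC) for x in(a,b)]))
E
```

```text
t: 12.5
position: [0.5354, -0.1807, 0.1715]
tcp_rot: [[-0.243, -0.97, 0.0], [-0.97, 0.243, -0.0], [0.0, -0.0, -1.0]]
wrist_force: [-0.3, 0.5, 0.9]
finger_gap: 0.0248
t: 13.2
position: [0.5353, -0.1807, 0.1713]
tcp_rot: [[-0.243, -0.97, 0.0], [-0.97, 0.243, -0.0], [0.0, -0.0, -1.0]]
wrist_force: [-0.1, -0.2, 0.4]
finger_gap: 0.0854
t: 14.0
position: [0.487, -0.1687, 0.2822]
tcp_rot: [[-0.243, -0.97, 0.001], [-0.97, 0.243, -0.001], [0.0, -0.002, -1.0]]
wrist_force: [1.2, -0.6, -0.3]
finger_gap: 0.0852
14.15 [ 0.48744664 -0.16881735  0.28136977] [ 0.44210807 -0.65607712  1.14496386]
```

View pics/crop9.png

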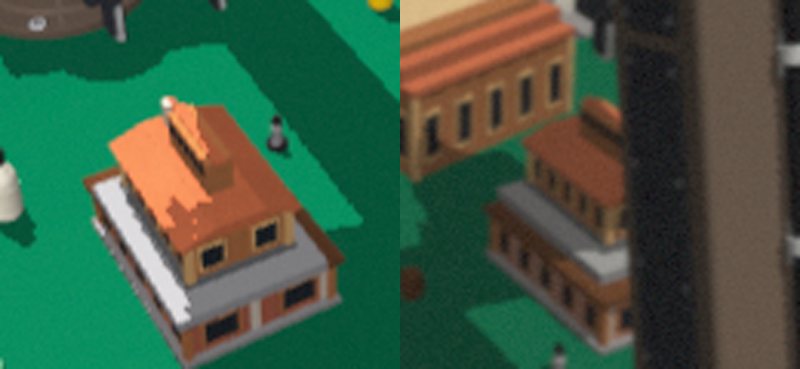

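View pics/g_wrist.png

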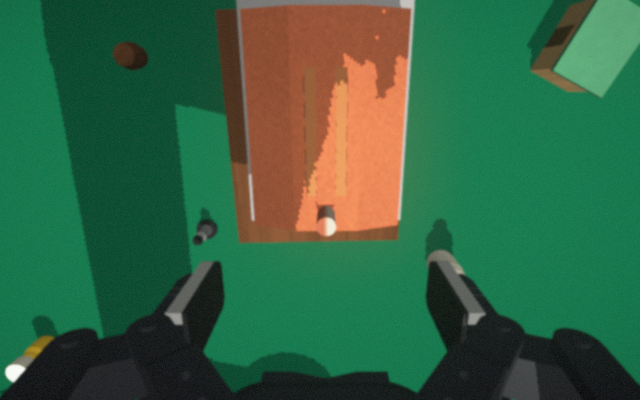

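The storey stands on the plate alone, with the slab close to the plate and the chimney at wrist (326,222). Depth check of the ridge height: home is 74.5 mm above the plate face, unseated would be 80 mm.

```bash
python3 - <<'E'
from h import *
for f in("g_wrist.npz","g_scene.npz","f_wrist.npz"):
    c=load(f);W=cloud(c).reshape(-1,3)
    # plate frame
    a=np.radians(-14);Q=(W[:,:2]-np.array([.534,-.181]))@np.array([[np.cos(a),-np.sin(a)],[np.sin(a),np.cos(a)]])*1000
    z=W[:,2]*1000
    pl=(abs(z-74)<4)&(((Q[:,0]>84)&(Q[:,0]<97)&(abs(Q[:,1])<60))|((abs(Q[:,1])>64)&(abs(Q[:,1])<72)&(abs(Q[:,0])<80)))
    print(f,'plate',pl.sum(),np.median(z[pl]) if pl.any() else None)
    for x0,x1 in((-56,-46),(46,56),(56,66),(66,76)):
        for y0,y1 in((-12,12),(-45,-35),(35,45)):
            m=(Q[:,0]>x0)&(Q[:,0]<x1)&(Q[:,1]>y0)&(Q[:,1]<y1)&(z>120)&(z<185);print((x0,y0),m.sum(),np.median(z[m]).round(2) if m.any() else None,end='; ')
    print()
# bystander change (scene, side): 
for n in("scene","side"):
    a=cv2.imread(f"pics/a_{n}.png");b=cv2.imread(f"pics/g_{n}.png");
    cv2.imwrite(f"pics/diff_{n}.png",cv2.resize(cv2.absdiff(a,b),None,fx=.6,fy=.6))
x=np.hstack([cv2.imread("pics/diff_scene.png"),cv2.imread("pics/diff_side.png")]);cv2.imwrite("pics/diff.png",x*2)
E
```

```text
g_wrist.npz plate 510 73.24284745147311
(-56, -12) 75 147.64; (-56, -45) 153 142.17; (-56, 35) 147 142.28; (46, -12) 483 147.47; (46, -45) 217 141.77; (46, 35) 216 142.12; (56, -12) 575 147.33; (56, -45) 215 141.91; (56, 35) 217 142.02; (66, -12) 596 147.29; (66, -45) 223 141.66; (66, 35) 224 142.03; 
g_scene.npz plate 291 73.86770752316234
(-56, -12) 1 148.08; (-56, -45) 9 142.69; (-56, 35) 7 142.39; (46, -12) 18 147.4; (46, -45) 9 142.31; (46, 35) 8 141.15; (56, -12) 23 148.37; (56, -45) 9 141.81; (56, 35) 7 141.82; (66, -12) 42 146.85; (66, -45) 20 141.0; (66, 35) 16 134.52; 
f_wrist.npz plate 4110 73.265825524537
(-56, -12) 0 None; (-56, -45) 0 None; (-56, 35) 0 None; (46, -12) 1337 164.84; (46, -45) 465 159.75; (46, 35) 469 159.13; (56, -12) 1432 164.91; (56, -45) 497 159.91; (56, 35) 502 159.07; (66, -12) 1476 164.91; (66, -45) 539 159.88; (66, 35) 525 159.09;
```

View pics/diff.png

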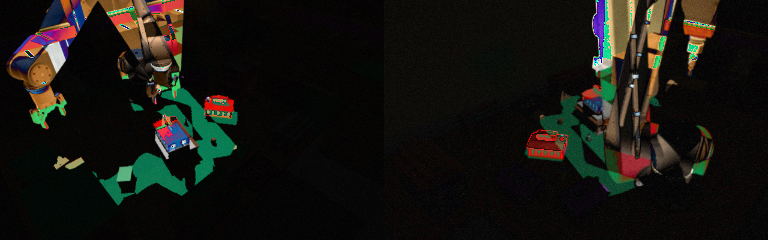

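The ridge stands 74.2 mm above the plate face and is level within 0.4 mm end to end, so all three feet are home. The difference pictures show only the arm, shadows and the storey changed. Handing in.

```bash
python3 -c "
from plant import r
print(r.hand_in()); print(r.sense()['t'])"
```

```text
the job is handed in; nothing more can be done
None
the job is handed in; nothing more can be done
```

I gripped the orange-roofed storey by its lantern and lowered it onto the seat plate. I found the seats from the wrist pictures (plate offset about 14 mm in x and -11 mm in y), so no search was needed. The arm is clear, and I handed in at about 14 s of the 72 s.

- **Descent:** it ran free past the plate-face level. First contact came at home height, 0.1717 m at the tool, and the most I saw against the plate was about 5 N. I then let go.
- **Seating:** after release the roof ridge measured 74.2 mm above the plate, against 74.5 mm when home and 80 mm when merely standing on it. It is level within about 0.4 mm from end to end.
- **Bystanders:** difference pictures show no bystander moved, only the arm, its shadows and the storey.
- **Disagreements:** the plate's yaw came out between -13.8° and -14.5° depending on the feature measured. I used -14°, and a check just before contact found only 0.1° of misalignment. My first row call was refused for missing keys, so nothing moved on that one.

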